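Start the self-tapping cover screw of the gas filter box

ROBOT

A 7-joint arm with a two-finger parallel gripper is mounted at the origin on the work surface. World frame = base frame: x ahead of the robot, y to its left, z up, the work surface at z = 0. Lengths are in m, angles in degrees, forces in N, time in s.
With the tool pointing down it reaches from about 0.4 to 0.875 m from the base axis. Payload 19.3 kg.
Tool frame: the origin (TCP) lies at the very end of the fingers, on their centre line; the grasp point (between the pads) lies 19 mm behind it; y points along the fingers, x is the direction in which the jaws open and shut, and the axes are right-handed (so a half turn about y gives the same grasp; the last joint's range is limited). The gripper opens to 85 mm and grips with 20 to 120 N. Pads are 22 mm wide; open, the fingers measure 114 mm over their backs; the gripper's body (76 mm by 85 mm) begins 54 mm behind the grasp point. The pads swing forward as they close: fully open they stand 13 mm farther back than shut.
Start: joints at [-74.381, 29.874, -2.08, 91.645, 1.215, 58.505, -6.463], TCP at [0.21, 0.589, 0.231] pointing down, gripper open.
Joint ranges: [-166.77, 166.77], [-17.47, 122.26], [-85.68, 81.53], [9.62, 139.38], [-72.42, 252.41], [9.2, 110.78], [-144.41, 144.41]. Speed limits (degrees/s): [108.29, 108.29, 136.94, 136.94, 172.46, 172.46, 172.46].

INTERFACE

Orientations are given as [roll, pitch, yaw] about the fixed x, y, z axes, in that order (R = Rz(yaw) Ry(pitch) Rx(roll)).
In Python, from cell import env gives the robot as it stands.
- The arm moves only by the tool jog_arm, never from a script. Its argument "targets" is one flat list of numbers, 5 for each row, row after row: the shift along the tool's x, y, z as a fraction of full scale, then the turn about the tool's y as a fraction of full scale, then the gripper's target within -1 to 1 (fully open at 1, half-way at 0, shut at -1). A call has exactly 5 rows; each row is the pose to reach, as a shift and turn from the pose commanded when the call began, along the tool's axes at that moment; what a row does not reach only later rows make up. Full scale, the value 1, is 500 mm for a shift and 30 degrees for a turn. A row lasts 1/10 s, in which the tool goes at most 50 mm and 8.59 degrees, less where a joint would pass 70% of its speed; a pose out of reach is approached as far as the arm can. A call with a number of a shift or a turn outside -1 to 1 is refused whole. A call with a gripper value outside its range is refused whole. The fingers move at their own pace and stop on an object; the grip force is fixed at half the most. Time passes only in rows, so rows that repeat a pose let the fingers close, or fill a call up. It gives the time, the measured TCP pose, the force and the opening at its end, in the units of the state.
- env.get_obs(): the state, without advancing time (a new reading comes with each control period).
- env.read_camera(name): name is "scene" or "top" or "wrist"; returns a dict with "color" (420x560x3 uint8, red, green, blue), "range_z" (420x560 float32, m along the optical axis (not along the pixel's ray), 0 where there is no reading), "K" (3x3 intrinsics, pixels), "R" (3x3) and "t" (3): a world point X has camera coordinates R X + t. Camera axes: x right, y down, z forward; pixel columns grow to the right and rows downward; lengths in m; the calibration is good to about 2 mm. The wrist camera is an equidistant fisheye: a pixel r from the principal point sees the ray r / f radians off the axis. A picture is of the moment at which its call begins.
- env.close_job(): hands the job in, once; it reports no verdict.
The state is a dict: "time_s": time; "q": joint angles; "joint_vel": joint speeds; "joint_efforts": joint torques, N m; "tool_pos": TCP position; "tool_rot": TCP orientation; "ft_force": force on the tool from outside, world axes, zero at the start; "torque": the same for the moment, N m; "finger_gap": opening from 0.0 (shut) to 1.0 (fully open).
Only numpy, scipy, OpenCV 4.12 (cv2) and the standard library are available. Lean on these libraries where they do the work, as an engineer would, in place of code of your own. Each camera call takes 0.05 s, during which the arm holds its last target.

TASK

On the gas filter box with the blue band, start the yellow winged self-tapping screw: hold its wing, push down firmly and, still pushing, turn it about 70 degrees clockwise so that it cuts its first thread and sinks into the lid. Do not let it spin in its hole without sinking, leave the black winged screw on the other box alone, and let go of the yellow screw when it is in.

Things in the scene. Friction and masses are not known exactly. Their poses are not given: they have to be found in the camera images.
- yellow_wing (a point): Centre of the yellow wing (upright bar 44 long, 12 thick, 26 mm tall) of the screw to drive, on its axis. x: along the wing, y: across it (grip here), z up. Starts 83 mm above the bench; the wing's underside is 20 mm over the flat lid of a white box 164 x 134 x 50 mm, fixed, blue band along one edge. A collar 22 mm across, 6 tall, is right below the wing; lid clear for 45 mm around
- yellow_turn (a joint): Rotation of the yellow screw in rad, 0 at the start, grows clockwise seen from above, up to 2.4. About 0.2 N m of friction resists it
- yellow_sink (a joint): Depth in m to which the yellow screw has sunk, 0 at the start. Turning cuts a steep thread that lets the screw go down 4 mm per radian, but turning alone only spins it: it must be pushed down with more than 8 N (10 to 20 N is good) to follow, and it stays where it is left. Pushed without turning it hardly sinks (under 0.1 mm per N). The wing is solid and may be gripped hard
- black_wing (a point): Outer end of the black wing of a like screw, same sizes, standing in a like fixed box with a grey band; 20 mm off that screw's axis, 83 mm above the bench. To be left alone
Mind the look-alikes: they are no part of the job. Leave any turquoise look-alike of the part that bears yellow_wing alone.

How it is judged (in metres and radians):
At the end, for the whole second after the job is handed in: The yellow screw has been turned at least 0.75 rad (43 degrees) clockwise and has sunk at least 2.5 mm, it is released and still, and the end of the black wing is within 10 mm of where it was (value of joint yellow_turn above 0.75 rad and value of joint yellow_sink above 0.0025 m and velocity of joint yellow_turn below 0.1 rad/s and distance of black_wing from where it was at the start of the episode below 0.01 m); the robot touches nothing.
It fails at once if the yellow screw spins in its hole without biting: turned more than 0.75 rad while sunk less than 1.5 mm (value of joint yellow_turn above 0.75 rad and value of joint yellow_sink below 0.0015 m).
It fails at once if the black winged screw is turned or pushed: its wing end moves more than 10 mm (distance of black_wing from where it was at the start of the episode above 0.01 m).
It also fails if it takes over 48 s, if anything falls off the work surface, if the arm or the gripper's body presses on something with over 40 N, if the wrist force passes 120 N, or if a joint passes its speed limit or range.

## Working session

There is one attempt and no reset: what is moved stays moved. The work goes in short steps, Python scripts to look and compute and a tool call to move; the robot and the scene stay as the last step left them, time stands still between calls to the robot, and variables do not carry over. Pictures are saved under pics/ and viewed, and the job is handed in when it is done.

Besides the shell and the picture viewer there is one more tool, called after "Emit:" as a command line: name --argument value ..., lists and objects as JSON in quotes. jog_arm: Moves the arm, as the interface text tells. Shift numbers are shares of 500 mm and turn numbers shares of 30 degrees, none past 1 either way. Its arguments: {"type":"object","properties":{"targets":{"type":"array"}},"required":["targets"]}

```bash
mkdir -p pics; ls; python3 - <<'E'
from cell import env
import cv2,numpy as np
print(env.get_obs())
for n in("scene","top","wrist"):
    c=env.read_camera(n); cv2.imwrite(f"pics/{n}0.png",c["color"][:,:,::-1]); np.savez(f"{n}0.npz",**c); print(n,c["K"].round(1).tolist(),c["R"].round(3).tolist(),c["t"].round(3))
E
```

```text
pics
{'time_s': 0.0, 'q': array([-74.38041086,  29.90951722,  -2.08142461,  91.67095876,
         1.21429861,  58.50574804,  -6.46203161]), 'joint_vel': array([ 0.09449445,  0.05530352, -0.0621615 ,  0.01640699, -0.0078149 ,
        0.02775593,  0.06796399]), 'joint_efforts': array([ 4.60644624e-04, -9.27085161e+01,  1.97961800e+00, -3.69936347e+01,
        1.76657620e-02,  7.85361277e-03,  3.87069917e-06]), 'tool_pos': array([0.21001004, 0.58831916, 0.23073945]), 'tool_rot': array([-9.00042330e+01,  6.40402296e-02,  7.03583770e+01]), 'ft_force': array([-0.05369828,  0.16880085, -0.12204824]), 'torque': array([-0.01295371,  0.02351648, -0.00250574]), 'finger_gap': 0.9987105104207634}
scene [[471.4, 0.0, 279.3], [0.0, 471.4, 207.0], [0.0, 0.0, 1.0]] [[-0.668, 0.744, -0.005], [0.577, 0.514, -0.635], [-0.469, -0.428, -0.772]] [ 0.198 -0.319  1.755]
top [[518.5, 0.0, 286.1], [0.0, 518.5, 200.0], [0.0, 0.0, 1.0]] [[0.011, -1.0, 0.014], [-0.999, -0.012, -0.053], [0.053, -0.013, -0.999]] [0.153 0.462 1.405]
wrist [[325.2, 0.0, 278.2], [0.0, 325.2, 210.4], [0.0, 0.0, 1.0]] [[0.336, 0.942, -0.001], [0.907, -0.324, 0.271], [0.255, -0.092, -0.963]] [-0.625 -0.035  0.378]
```

View pics/scene0.png

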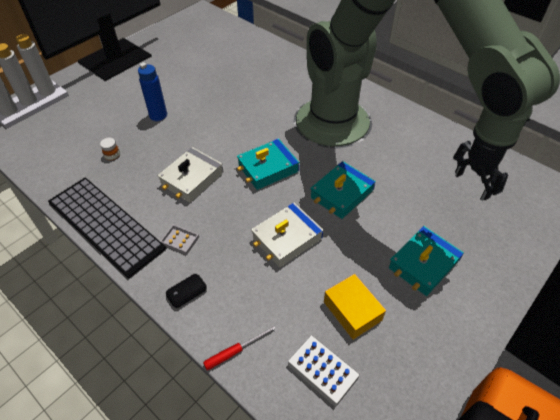

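View pics/top0.png

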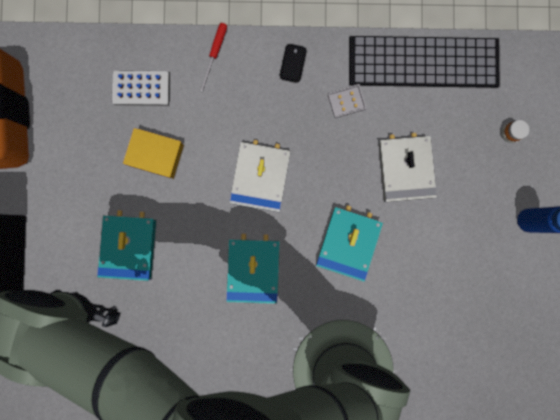

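View pics/wrist0.png

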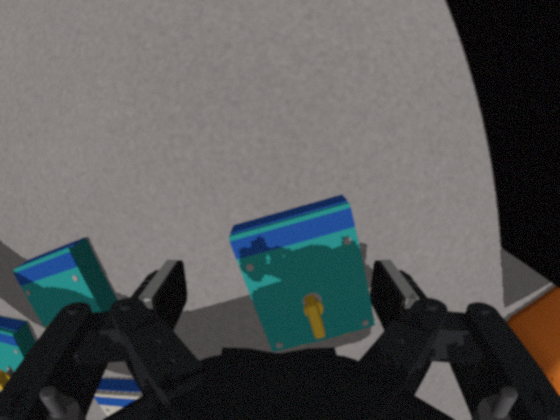

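Candidates: yellow wing on the white box with the blue band, top (262,167) / scene (282,227). Look-alikes are the yellow wings on turquoise boxes at top (123,240), (253,264) and (353,236), and the black wing on the grey-band box at top (410,158). The description fits the white one at (262,167), so I'll check it in a crop and measure it.

```bash
cat > h.py <<'E'
import numpy as np,cv2
def pts(c,m):
    v,u=np.nonzero(m); z=c["range_z"][v,u]; ok=z>0; v,u,z=v[ok],u[ok],z[ok]
    K=c["K"]; P=np.c_[(u-K[0,2])/K[0,0]*z,(v-K[1,2])/K[1,1]*z,z]
    return (P-c["t"])@c["R"]
def plane(c,u,v,h):
    K=c["K"]; d=c["R"].T@np.array([(u-K[0,2])/K[0,0],(v-K[1,2])/K[1,1],1]); o=-c["R"].T@c["t"]
    return o+d*(h-o[2])/d[2]
def ymask(c,box):
    hsv=cv2.cvtColor(c["color"],cv2.COLOR_RGB2HSV); m=cv2.inRange(hsv,(18,110,80),(35,255,255))
    k=np.zeros_like(m); x0,y0,x1,y1=box; k[y0:y1,x0:x1]=1; return m*k
E
python3 - <<'E'
from h import *
for n,box in(("top",(245,152,280,190)),("scene",(265,210,300,245))):
    c=dict(np.load(n+"0.npz")); m=ymask(c,box); P=pts(c,m)
    print(n,len(P),P.min(0).round(4),P.max(0).round(4))
    T=P[P[:,2]>.088]; T=T if len(T)>5 else P
    (r)=cv2.minAreaRect(T[:,:2].astype(np.float32)*1000); print("top pts",len(T),r,T.mean(0))
    v,u=np.nonzero(m)
    q=np.array([plane(c,a,b,.096)[:2] for a,b in zip(u,v)]); print("plane",cv2.minAreaRect(q.astype(np.float32)*1000),q.mean(0))
    w,V=np.linalg.eigh(np.cov(q.T)); print(np.degrees(np.arctan2(V[1,1],V[0,1])))
    x0,y0,x1,y1=box; cr=c["color"][y0-25:y1+25,x0-35:x1+35,::-1]; cv2.imwrite(f"pics/crop_{n}.png",cv2.resize(cr,None,fx=6,fy=6,interpolation=0)[:600,:800])
E
```

```text
top 76 [0.5183 0.2176 0.0466] [0.5668 0.2334 0.1035]
top pts 68 ((538.5497436523438, 225.18264770507812), (11.884765625, 40.29998779296875), 79.50643920898438) [0.53886366 0.2254746  0.09540072]
plane ((539.616943359375, 224.59469604492188), (41.359378814697266, 15.427261352539062), 0.8129531741142273) [0.53911665 0.22539874]
171.02340081900195
scene 117 [0.4898 0.1961 0.0479] [0.5616 0.237  0.1023]
top pts 68 ((540.082763671875, 228.2900848388672), (14.735276222229004, 41.85350799560547), 73.5598373413086) [0.54113754 0.22850782 0.09524689]
plane ((543.6641235351562, 230.0870819091797), (46.07096862792969, 33.75999450683594), 41.35634994506836) [0.54585275 0.23283377]
-169.9775078522332
```

View pics/crop_top.png

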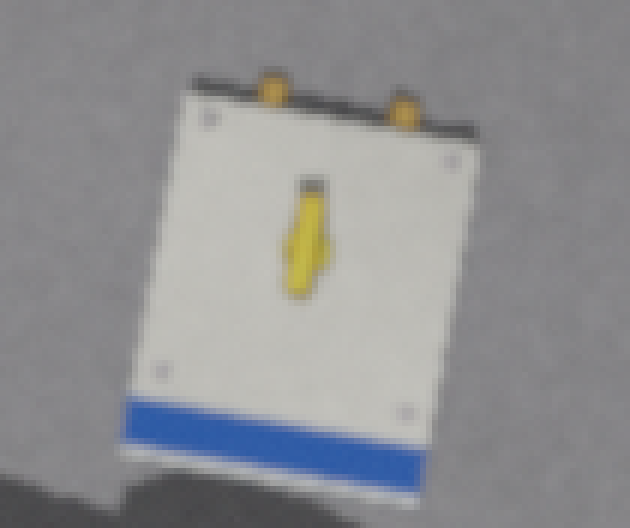

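View pics/crop_scene.png

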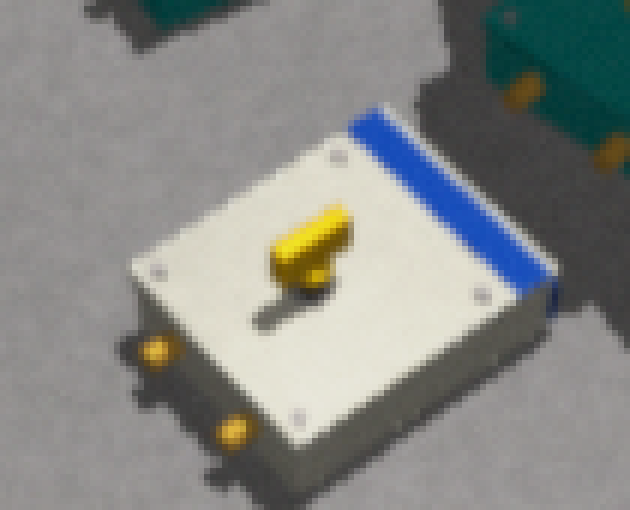

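The crops confirm it: a white box with a blue band, with the yellow wing at top crop (305,245), which is top (262,167). Centre ≈ (0.540, 0.227), and the wing's long axis is about -9° from world x. I'll move above it.

Emit:
jog_arm --targets '[-0.05, 0.01, -0.085, -0.1, 1, -0.1, 0.02, -0.17, -0.2, 1, -0.14, 0.02, -0.26, -0.35, 1, -0.18, 0.03, -0.34, -0.35, 1, -0.23, 0.03, -0.43, -0.35, 1]'

```text
time_s: 0.65
tool_pos: [0.3737, 0.4078, 0.2158]
tool_rot: [-90.0, 0.0, 80.9]
ft_force: [2.1, 0.4, -0.6]
finger_gap: 1.0
```

```bash
cat >> h.py <<'E'
def need(env,p,yaw):
    o=env.get_obs(); t=np.array(o["tool_pos"]); y0=np.radians(o["tool_rot"][2])
    d=np.array(p)-t; x=np.array([np.cos(y0),np.sin(y0),0]); z=np.array([-np.sin(y0),np.cos(y0),0])
    print("t",round(o["time_s"],2),"pos",t.round(4),"rot",np.round(o["tool_rot"],2),"F",np.round(o["ft_force"],1),"M",np.round(o["torque"],2),"gap",round(o["finger_gap"],3),"q",np.round(o["q"],0))
    print("cmd x,y,z,turn",round(d@x/.5,4),round(-d[2]/.5,4),round(d@z/.5,4),round(-(yaw-o["tool_rot"][2])/30,3))
E
python3 -c "
from cell import env
from h import *
need(env,(.54,.227,.2),81)"
```

```text
t 0.65 pos [0.3737 0.4078 0.2158] rot [-8.997e+01  2.000e-02  8.090e+01] F [ 2.1  0.4 -0.6] M [ 0.07 -0.04  0.01] gap 1.0 q [-52.  24.  -3. 104.   1.  52.  26.]
cmd x,y,z,turn -0.3045 0.0315 -0.3857 -0.003
```

Emit:
jog_arm --targets '[-0.06, 0.01, -0.075, 0, 1, -0.12, 0.02, -0.15, 0, 1, -0.18, 0.03, -0.23, 0, 1, -0.24, 0.03, -0.31, 0, 1, -0.304, 0.03, -0.386, 0, 1]'

```text
time_s: 1.15
tool_pos: [0.5405, 0.2268, 0.2011]
tool_rot: [-90.0, 0.0, 80.9]
ft_force: [-0.0, 0.9, -0.4]
finger_gap: 0.999
```

```bash
python3 - <<'E'
from cell import env
from h import *
need(env,(.54,.227,.2),81)
c=env.read_camera("wrist"); cv2.imwrite("pics/w1.png",c["color"][:,:,::-1]); np.savez("w1.npz",**c)
print(-c["R"].T@c["t"])
E
```

```text
t 1.15 pos [0.5405 0.2268 0.2011] rot [-8.999e+01  1.000e-02  8.087e+01] F [-0.   0.9 -0.4] M [ 0.04 -0.02  0.03] gap 0.999 q [-29.  28.   0. 100.  -0.  52.  52.]
cmd x,y,z,turn 0.0003 0.0022 0.001 -0.004
[0.47306915 0.23800134 0.34258937]
```

View pics/w1.png

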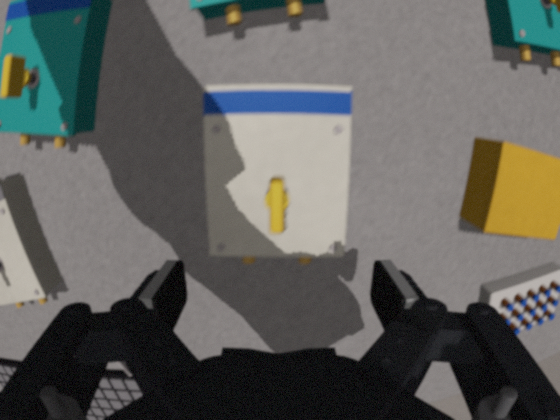

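The wrist view shows the wing at about (277,205), nearly in line with the tool's z. I'll refine its position and angle from the fisheye rays.

```bash
cat >> h.py <<'E'
def fray(c,u,v,h):
    K=c["K"]; a=(np.asarray(u,float)-K[0,2])/K[0,0]; b=(np.asarray(v,float)-K[1,2])/K[1,1]; r=np.hypot(a,b)+1e-12
    d=np.c_[np.sin(r)*a/r,np.sin(r)*b/r,np.cos(r)]@c["R"]; o=-c["R"].T@c["t"]
    return o+d*((h-o[2])/d[:,2])[:,None]
E
python3 - <<'E'
from h import *
c=dict(np.load("w1.npz")); m=ymask(c,(255,165,300,240)); v,u=np.nonzero(m)
print(u.min(),u.max(),v.min(),v.max())
for r in range(v.min(),v.max()+1,3): 
    s=u[v==r]; print(r,s.min(),s.max(),end="; ")
print()
# top-face end points at z=.096: row-centre line
ctr=np.array([[u[v==r].mean(),r] for r in range(v.min()+3,v.max()-2)])
q=fray(c,ctr[:,0],ctr[:,1],.096)
p=np.polyfit(q[:,0],q[:,1],1); print("ang",np.degrees(np.arctan(p[0])))
e=fray(c,[np.mean(u[v>v.max()-6])]*1+[np.mean(u[v<v.min()+6])],[v.max()+.5,v.min()-.5],.096); print(e, np.polyval(p,.54))
e=fray(c,[205,208,352,346],[87,257,87,257],.05); print(e)
for i,j in((0,1),(2,3)): d=e[i]-e[j]; print(np.degrees(np.arctan2(d[1],d[0])))
E
```

```text
266 287 178 232
178 274 278; 181 271 281; 184 271 282; 187 270 282; 190 269 283; 193 267 285; 196 266 286; 199 266 287; 202 266 287; 205 267 287; 208 270 285; 211 271 283; 214 271 283; 217 271 283; 220 271 283; 223 271 283; 226 271 283; 229 271 283; 232 277 277; 
ang -7.863604415157551
[[0.55951836 0.22282564 0.096     ]
 [0.51530576 0.22958091 0.096     ]] 0.22596503856848313
[[0.43014364 0.17818113 0.05      ]
 [0.59076181 0.14797845 0.05      ]
 [0.45110967 0.30851084 0.05      ]
 [0.61254877 0.28377656 0.05      ]]
169.35044548108985
171.2893799392917
```

Fused estimate: centre (0.5385, 0.2262), jaw yaw 81.5°. The collar spans z 64–70 mm, so I'll grip with the TCP at about 72 mm, just above it.

Emit:
jog_arm --targets '[-0.002, 0.07, 0.004, -0.02, 0.5, -0.002, 0.14, 0.004, -0.02, 0, -0.002, 0.2, 0.004, -0.02, 0, -0.002, 0.24, 0.004, -0.02, 0, -0.002, 0.258, 0.004, -0.02, 0]'

```text
time_s: 1.7
tool_pos: [0.5362, 0.2274, 0.0703]
tool_rot: [-89.9, 0.1, 81.5]
ft_force: [-0.4, -0.4, 1.1]
finger_gap: 0.499
```

```bash
python3 - <<'E'
from cell import env
from h import *
need(env,(.5385,.2262,.072),81.5)
c=env.read_camera("wrist"); cv2.imwrite("pics/w2.png",c["color"][:,:,::-1]); np.savez("w2.npz",**c)
E
```

```text
t 1.7 pos [0.5362 0.2274 0.0703] rot [-89.87   0.09  81.46] F [-0.4 -0.4  1.1] M [ 0.03 -0.03 -0.02] gap 0.499 q [-29.  38.  -0. 105.   0.  37.  52.]
cmd x,y,z,turn -0.0016 -0.0033 -0.0048 -0.001
```

View pics/w2.png

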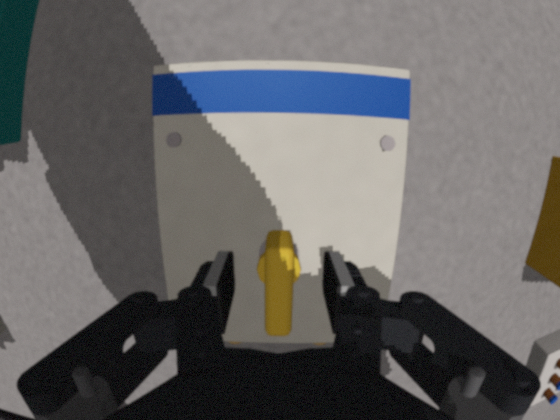

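The wing sits midway between the pads: wing at (279,282), pads at x≈225 and x≈335. I'll let the arm settle, then correct.

Emit:
jog_arm --targets '[0, 0, 0, 0, -0.2, 0, 0, 0, 0, -0.2, 0, 0, 0, 0, -0.2, 0, 0, 0, 0, -0.2, 0, 0, 0, 0, -0.2]'

```text
time_s: 2.25
tool_pos: [0.5374, 0.2278, 0.0727]
tool_rot: [-90.0, -0.0, 81.5]
ft_force: [-0.0, -0.3, -0.4]
finger_gap: 0.403
```

```bash
python3 - <<'E'
from cell import env
from h import *
need(env,(.5385,.2262,.0725),81.5)
c=env.read_camera("wrist"); np.savez("w3.npz",**c)
m=ymask(c,(240,215,320,350)); v,u=np.nonzero(m)
rows=np.arange(300,328)
q=fray(c,[u[v==r].mean() for r in rows],rows,.096); p=np.polyfit(q[:,0],q[:,1],1); print("ang",np.degrees(np.arctan(p[0])),q[0],q[-1],"y at .5385",np.polyval(p,.5385))
print(v.min(),v.max()); print(fray(c,[280,279],[v.min()-.5,v.max()+.5],.096))
E
```

```text
t 2.25 pos [0.5374 0.2278 0.0727] rot [-9.003e+01 -2.000e-02  8.146e+01] F [-0.  -0.3 -0.4] M [0.   0.02 0.  ] gap 0.403 q [-29.  38.  -0. 105.   0.  37.  52.]
cmd x,y,z,turn -0.0029 0.0005 -0.0027 -0.001
ang -9.456710939460985 [0.54142302 0.22699002 0.096     ] [0.55546531 0.22440378 0.096     ] y at .5385 0.2273483765142195
227 340
[[0.50917522 0.23305618 0.096     ]
 [0.56337185 0.22456156 0.096     ]]
```

Emit:
jog_arm --targets '[-0.001, 0, -0.003, 0, -0.5, -0.001, 0, -0.003, 0, -1, -0.001, 0, -0.003, 0, -1, -0.001, 0, -0.003, 0, -1, -0.001, 0, -0.003, 0, -1]'

```text
time_s: 2.8
tool_pos: [0.5389, 0.227, 0.0724]
tool_rot: [-90.0, -0.0, 81.4]
ft_force: [1.1, -1.3, 2.6]
finger_gap: 0.125
```

Emit:
jog_arm --targets '[0, 0, 0, 0, -1, 0, 0, 0, 0, -1, 0, 0, 0, 0, -1, 0, 0, 0, 0, -1, 0, 0, 0, 0, -1]'

```text
time_s: 3.3
tool_pos: [0.5389, 0.2271, 0.0724]
tool_rot: [-90.0, -0.0, 81.5]
ft_force: [4.2, -0.4, 4.3]
finger_gap: 0.129
```

```bash
python3 - <<'E'
from cell import env
from h import *
need(env,(.5385,.2272,.0725),81.5)
c=env.read_camera("wrist"); cv2.imwrite("pics/w4.png",c["color"][:,:,::-1])
E
```

```text
t 3.3 pos [0.5389 0.2271 0.0724] rot [-9.003e+01 -1.000e-02  8.145e+01] F [ 4.2 -0.4  4.3] M [-0.06 -0.73 -0.16] gap 0.129 q [-28.  38.  -0. 105.   0.  37.  52.]
cmd x,y,z,turn 0.0002 -0.0001 0.0008 -0.002
```

View pics/w4.png

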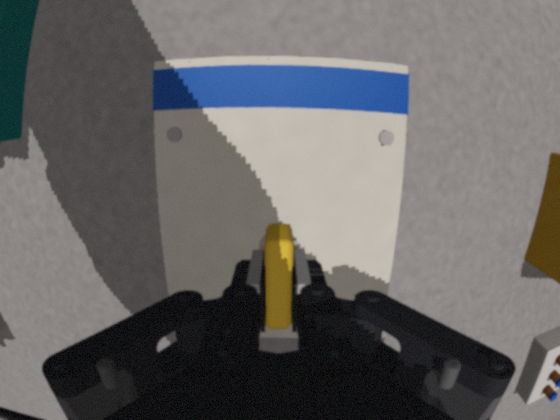

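The wing is gripped (gap ≈ 11 mm, pads at (257,280) and (302,280)). Now I'll push in small steps.

Emit:
jog_arm --targets '[0, 0.001, 0, 0, -1, 0, 0.002, 0, 0, -1, 0, 0.002, 0, 0, -1, 0, 0.002, 0, 0, -1, 0, 0.002, 0, 0, -1]'

```text
time_s: 3.85
tool_pos: [0.5389, 0.2271, 0.0718]
tool_rot: [-90.0, -0.0, 81.5]
ft_force: [1.4, -0.8, 11.7]
finger_gap: 0.129
```

Emit:
jog_arm --targets '[0, 0.001, 0, 0, -1, 0, 0.0015, 0, 0, -1, 0, 0.002, 0, 0.05, -1, 0, 0.0024, 0, 0.1, -1, 0, 0.0028, 0, 0.15, -1]'

```text
time_s: 4.35
tool_pos: [0.5389, 0.227, 0.071]
tool_rot: [-90.0, -0.0, 76.9]
ft_force: [-2.5, -3.5, 26.1]
finger_gap: 0.127
```

```bash
python3 - <<'E'
from cell import env
from h import *
need(env,(.5385,.2272,.0725),81.5)
E
```

```text
t 4.35 pos [0.5389 0.227  0.071 ] rot [-9.004e+01 -2.000e-02  7.691e+01] F [-2.5 -3.5 26.1] M [-0.75  0.63  0.13] gap 0.127 q [-29.  38.   1. 105.  -1.  37.  49.]
cmd x,y,z,turn 0.0001 -0.003 0.0009 -0.153
```

Emit:
jog_arm --targets '[0, 0, 0, 0.1, -1, 0, 0, 0, 0.2, -1, 0, 0.0004, 0, 0.3, -1, 0, 0.0008, 0, 0.4, -1, 0, 0.0012, 0, 0.5, -1]'

```text
time_s: 4.85
tool_pos: [0.5389, 0.2268, 0.0702]
tool_rot: [-90.0, -0.0, 61.8]
ft_force: [-1.2, -2.1, 20.5]
finger_gap: 0.126
```

```bash
python3 - <<'E'
from cell import env
from h import *
need(env,(.5385,.2272,.0725),81.5)
c=env.read_camera("wrist"); cv2.imwrite("pics/w5.png",c["color"][:,:,::-1])
E
```

```text
t 4.85 pos [0.5389 0.2268 0.0702] rot [-9.003e+01 -2.000e-02  6.184e+01] F [-1.2 -2.1 20.5] M [-0.63  0.29  0.19] gap 0.126 q [-32.  39.   5. 105.  -5.  37.  38.]
cmd x,y,z,turn 0.0003 -0.0047 0.001 -0.655
```

View pics/w5.png

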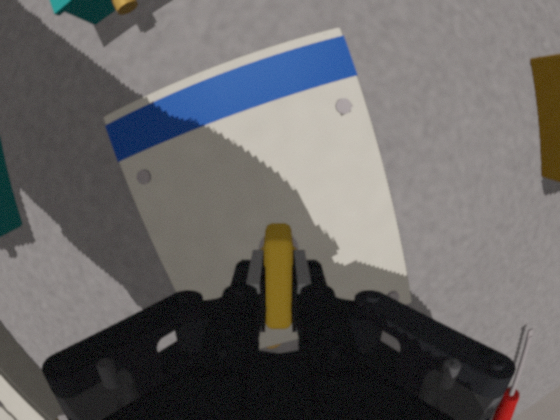

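The wing turns with the jaws and sits unchanged between the pads (wing at (279,275)), while the box has rotated in the view. So it isn't slipping, and it is sinking under about 20 N. I'll continue.

Emit:
jog_arm --targets '[0, 0.0004, 0, 0.1, -1, 0, 0.0008, 0, 0.2, -1, 0, 0.0012, 0, 0.3, -1, 0, 0.0016, 0, 0.4, -1, 0, 0.002, 0, 0.5, -1]'

```text
time_s: 5.4
tool_pos: [0.5388, 0.2267, 0.0691]
tool_rot: [-90.0, -0.0, 46.8]
ft_force: [-1.9, -3.9, 21.2]
finger_gap: 0.128
```

Emit:
jog_arm --targets '[0, 0.0004, 0, 0.1, -1, 0, 0.0008, 0, 0.2, -1, 0, 0.0012, 0, 0.3, -1, 0, 0.0016, 0, 0.4, -1, 0, 0.002, 0, 0.5, -1]'

```text
time_s: 5.9
tool_pos: [0.5386, 0.2266, 0.0681]
tool_rot: [-90.0, 0.0, 31.8]
ft_force: [-2.8, -4.4, 22.0]
finger_gap: 0.13
```

Emit:
jog_arm --targets '[0, 0.0004, 0, 0.1, -1, 0, 0.0008, 0, 0.2, -1, 0, 0.0012, 0, 0.3, -1, 0, 0.0016, 0, 0.4, -1, 0, 0.002, 0, 0.5, -1]'

```text
time_s: 6.4
tool_pos: [0.5385, 0.2266, 0.067]
tool_rot: [-90.0, 0.0, 16.8]
ft_force: [-4.1, -4.7, 22.0]
finger_gap: 0.128
```

Emit:
jog_arm --targets '[0, 0.0004, 0, 0.1, -1, 0, 0.0008, 0, 0.2, -1, 0, 0.0008, 0, 0.2, -1, 0, 0.0008, 0, 0.2, -1, 0, 0.0008, 0, 0.2, -1]'

```text
time_s: 6.9
tool_pos: [0.5384, 0.2265, 0.0665]
tool_rot: [-90.0, 0.0, 10.9]
ft_force: [-4.5, -4.6, 20.5]
finger_gap: 0.125
```

```bash
python3 - <<'E'
from cell import env
from h import *
need(env,(.5385,.2272,.0725),81.5)
c=env.read_camera("wrist"); cv2.imwrite("pics/w6.png",c["color"][:,:,::-1])
E
```

```text
t 6.9 pos [0.5384 0.2265 0.0665] rot [-9.001e+01  3.000e-02  1.093e+01] F [-4.5 -4.6 20.5] M [-1.04  0.99 -0.09] gap 0.125 q [-41.  41.  18. 106. -20.  37.  -0.]
cmd x,y,z,turn 0.0004 -0.0119 0.0013 -2.352
```

View pics/w6.png

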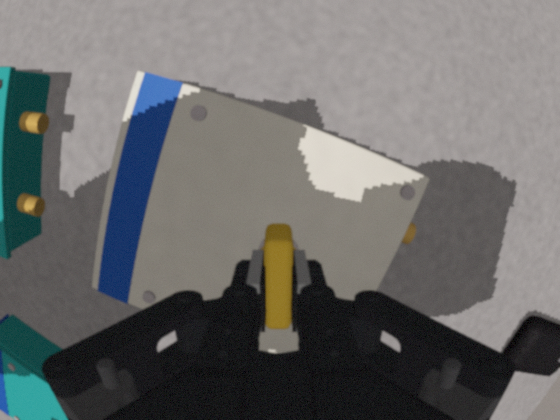

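The screw has turned 70.6° and the tool has gone down 5.9 mm with the wing still seated. Next I'll relieve the push, open the jaws, and rise.

Emit:
jog_arm --targets '[0, -0.003, 0, 0, -1, 0, -0.005, 0, 0, -1, 0, -0.005, 0, 0, -1, 0, -0.005, 0, 0, 0, 0, -0.005, 0, 0, 0]'

```text
time_s: 7.45
tool_pos: [0.5383, 0.2275, 0.0684]
tool_rot: [-90.0, 0.0, 11.0]
ft_force: [-0.2, -0.5, -0.4]
finger_gap: 0.459
```

Emit:
jog_arm --targets '[0, 0, 0, 0, 0.2, 0, 0, 0, 0, 0.2, 0, 0, 0, 0, 0.2, 0, 0, 0, 0, 0.2, 0, 0, 0, 0, 0.2]'

```text
time_s: 7.95
tool_pos: [0.5386, 0.227, 0.0684]
tool_rot: [-90.0, -0.0, 11.0]
ft_force: [-0.2, -0.5, -0.3]
finger_gap: 0.601
```

Emit:
jog_arm --targets '[0, -0.04, 0, 0, 0.2, 0, -0.08, 0, 0, 0.2, 0, -0.14, 0, 0, 0.2, 0, -0.2, 0, 0, 0.2, 0, -0.26, 0, 0, 0.2]'

```text
time_s: 8.45
tool_pos: [0.5385, 0.2269, 0.1996]
tool_rot: [-90.0, 0.0, 10.9]
ft_force: [-0.3, -0.3, 0.1]
finger_gap: 0.6
```

```bash
python3 - <<'E'
from cell import env
from h import *
need(env,(.5385,.2272,.0725),81.5)
c=env.read_camera("wrist"); cv2.imwrite("pics/w7.png",c["color"][:,:,::-1]); np.savez("w7.npz",**c)
c=env.read_camera("scene"); cv2.imwrite("pics/s7.png",c["color"][:,:,::-1]); np.savez("s7.npz",**c)
E
```

```text
t 8.45 pos [0.5385 0.2269 0.1996] rot [-9.000e+01  1.000e-02  1.095e+01] F [-0.3 -0.3  0.1] M [-0.03  0.01 -0.02] gap 0.6 q [-45.  30.  24. 101. -15.  52.  -4.]
cmd x,y,z,turn 0.0002 0.2542 0.0006 -2.352
```

View pics/w7.png

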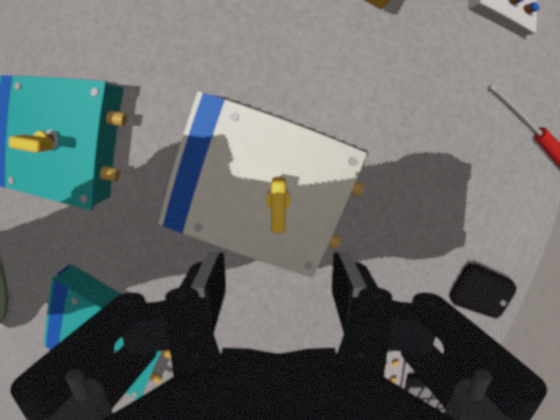

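View pics/s7.png

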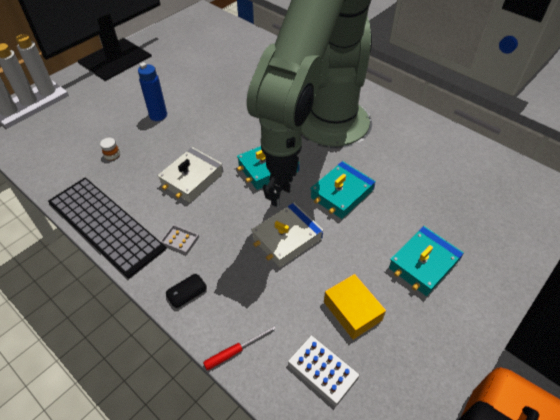

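The wing stayed turned after release: in the wrist view it stands upright at (278,207) while the box is turned by about 70°. The black wing looks unmoved at scene (184,166). I'll check the wing's height, its angle and the black wing in numbers.

```bash
python3 - <<'E'
from h import *
for n in("scene0","s7"):
    c=dict(np.load(n+".npz")); hsv=cv2.cvtColor(c["color"],cv2.COLOR_RGB2HSV)
    m=cv2.inRange(hsv,(15,110,50),(38,255,255)); k=np.zeros_like(m); k[210:240,265:300]=1
    P=pts(c,m*k); P=P[(abs(P[:,0]-.539)<.03)&(abs(P[:,1]-.227)<.03)&(P[:,2]>.06)]; z=np.sort(P[:,2]); print(n,len(P),"z top third",z[len(z)*2//3:].mean().round(4),np.percentile(z,[50,75,90]).round(4))
    b=cv2.inRange(hsv,(0,0,0),(180,255,60)); k[:]=0; k[155:178,172:198]=1; M=cv2.moments(b*k); print("black px",M["m10"]/M["m00"],M["m01"]/M["m00"],M["m00"])
c=dict(np.load("w7.npz")); hsv=cv2.cvtColor(c["color"],cv2.COLOR_RGB2HSV); m=cv2.inRange(hsv,(15,110,40),(38,255,255))
rows=np.arange(212,230); q=fray(c,[np.nonzero(m[r,255:305])[0].mean()+255 for r in rows],rows,.091); p=np.polyfit(q[:,1],q[:,0],1); print("wing dir deg",np.degrees(np.arctan2(-1,-p[0])))
E
```

```text
scene0 114 z top third 0.0975 [0.0918 0.0964 0.098 ]
black px 183.8736842105263 166.74736842105264 24225.0
s7 122 z top third 0.0922 [0.0857 0.0907 0.0929]
black px 183.91489361702128 166.70212765957447 23970.0
wing dir deg -79.10714940346233
```

The wing top is about 5 mm lower, its direction went from -9° to -79°, and the black wing hasn't moved. The arm is clear, so I'm handing in.

```bash
python3 -c "
from cell import env
o=env.get_obs(); print(o['time_s'],o['ft_force'],abs(o['joint_vel']).max())
print(env.close_job())"
```

```text
8.55 [ 0.5050107   0.02662968 -0.6631175 ] 3.6225123355064404
the job is handed in; nothing more can be done
None
```

I gripped the yellow wing on the white box with the blue band and pushed down with about 20 N (26 N at most). Still pushing, I turned it about 70° clockwise, feeding 4 mm per radian, then eased off, let go and backed away upwards. The job was handed in at about 8.6 s of the 48 s; no verdict was reported.

- **Turn:** the last wrist picture put the wing at about -79°, from about -9° at the start. That is about 70° (1.22 rad) against the 0.75 rad needed.
- **Sink:** range readings put the wing top about 5 mm lower (roughly 97.5 to 92.2 mm), which matches the thread and beats the 2.5 mm needed. The tool itself went down 5.9 mm, which includes some give under load.
- **Black wing:** its image position stayed within 0.05 pixel of the start.
- **Clear of everything:** the gripper was open about 10 cm above the screw with near-zero wrist force. The last reading still showed a joint speed of up to 3.6°/s, as the arm was settling after the rise.

No check failed. The main disagreement was at the start, when the views placed the wing centre up to about 3 mm apart; the grip still closed squarely on the wing and did not slip.

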